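# Turn round the sample drying plate

## Robot

A 6-joint arm with a two-finger parallel gripper is mounted at the origin on the work surface. World frame = base frame: x ahead of the robot, y to its left, z up, the work surface at z = 0. Lengths are in mm, angles in rad, forces in N, time in s.
With the tool pointing down it reaches from about 350 to 975 mm from the base axis. Payload 7.1 kg.
Tool frame: the origin (TCP) lies between the finger pads; the fingertips stand 19 mm ahead of it and the grasp point (between the pads) is the TCP; z points along the fingers, y is the line along which they close (so a half turn about z gives the same grasp; the last joint's range is limited). The gripper opens to 88 mm and grips with 3 to 60 N. Pads are 20 mm wide; open, the fingers measure 115 mm over their backs; the gripper's body (75 mm by 178 mm) begins 61 mm behind the grasp point.
Start: joints at [1.28, 0.423, 1.63, -0, 1.089, -0.019], TCP at [167.76, 602.048, 241.675] pointing down, gripper open.
Joint ranges: [-3, 3], [-0.9, 2.11], [0.09, 2.58], [-1.31, 4.45], [0.11, 2.69], [-2.54, 2.54]. Speed limits (rad/s): [2.39, 2.39, 3.01, 3.14, 3.14, 3.14].

## Interface

Orientations are given as a rotation vector (axis times angle).
In Python, from workcell import ctrl gives the robot as it stands.
- The arm moves only by the tool arm_command, never from a script. Its argument "series" is a list of rows, each an object with "linear": the shift along the tool's x, y, z in m, a list of three; "turn": the turn about the tool's z in rad. A call has 1 to 10 rows; each row shifts and turns the commanded pose from where the row before left it, along the tool's axes as they then stand; what a row does not reach is not made up. A row lasts 1/10 s, in which the tool goes at most 50 mm and 8.59 degrees, less where a joint would pass 70% of its speed; a pose out of reach is approached as far as the arm can. A call with a gripper value outside its range is refused whole. "jaw" is the opening, from -1 (shut) to 1 (fully open), set as the call begins (left out, the last holds). The fingers move at their own pace and stop on an object; the grip force is fixed at half the most. Time passes only in rows, so rows that do not move let the fingers close. It gives the time, the measured TCP pose, the force, the opening and the grip force at its end, in the units of the state.
- ctrl.get_obs(): the state, without advancing time (a new reading comes with each control period).
- ctrl.get_image(name): name is "side" or "top" or "wrist"; returns a dict with "frame" (480x640x3 uint8, blue, green, red), "fx", "fy", "cx", "cy" (pixels), "k1" (the pictures are not rectified: a ray, as slopes to the right and down, at radius r is drawn at 1 + k1 r^2 times it, then the intrinsics apply), "rvec" (rotation vector, rad) and "tvec" (3), from world to camera coordinates, as OpenCV has them. Camera axes: x right, y down, z forward; pixel columns grow to the right and rows downward; lengths in mm; the calibration is good to about 2 mm. A picture is of the moment at which its call begins. There is no depth.
- ctrl.close_job(): hands the job in; it is judged then, once.
The state is a dict: "t": time; "qpos": joint angles; "qvel": joint speeds; "joint_torque": joint torques, N m; "ee_pos": TCP position; "orientation": TCP orientation; "ft_force": force on the tool from outside, world axes, zero at the start; "moment": the same for the moment, N m; "width": finger opening in mm; "grasp_force": force on a finger pad.
Only numpy, scipy, OpenCV 4.12 (cv2) and the standard library are available. Lean on these libraries where they do the work, as an engineer would, in place of code of your own. Each camera call takes 0.05 s, during which the arm holds its last target. There are 200 camera calls.

## Task

Get the drying plate ready for the next batch: with the scraper block, wipe every loose stone chip off the plate's open end into the steel catch tray, never touching the chips with the gripper's fingers. Only when the plate is clear, stand all the sample tins upright on it, well inside its edges and at least 10 mm apart, and only then turn the thermostat dial until its white pointer line is on the orange mark. Finish with the scraper standing back on its blue mat, lengthwise along it, and leave the jar, the black canister and the white bottle where they are.

Things in the scene. Friction and masses are not known exactly. Their poses are not given: they have to be found in the camera images.
- dryer: benchtop sample drying plate, fixed: grey housing, white ceramic plate 190 mm (x) by 280 mm (y), top 70 mm above the bench. Origin on the bench under the plate's centre; x points away from the control ledge, y along the plate to its open end, z up. The dark ledge with the dial lies at x -201 to -97 mm, y -120 to 115 mm, its top 62 mm above the bench
- plate_top (a point): centre of the plate's top face, axes as the dryer's. A steel rim 3 mm thick and 10 mm high stands on the plate along both long edges (inner faces at x = -92 and +92 mm) and along the closed end (inner face at y = -137 mm); the end at y = +140 mm is open and overhangs the catch tray
- dial (a joint): angle of the black thermostat dial, rad: 0 at the low stop, grows as it turns clockwise seen from above, 4.712 at the high stop; stays where it is left (friction 0.03 N m). The white scale has 11 ticks 0.471 rad apart, the first at 0; the orange mark is the seventh tick, at 2.827
- dial_grip (a point): on the dial's vertical axis, 85 mm above the bench, in the middle of its grip bar. The bar is 40 mm long, 13 mm thick and stands from 70 to 97 mm above the bench on a round skirt 44 mm across; this frame's x axis points along the bar to its end with the white pointer line. Pinch the bar across its thickness from above
- dial_mark (a point): the orange mark on the dial's white scale, 32 mm from the dial's axis; the pointer line points to it when the dial reads 2.827
- tray: steel catch tray, fixed, open on top, 200 mm (x) by 110 mm (y) by 45 mm high, walls 3 mm; origin on the bench under its centre, axes as the dryer's; its near wall is tucked under the plate's overhanging open end (tray centre at dryer y = +173 mm)
- mat: blue silicone tool mat, fixed on the bench, 80 mm (x) by 160 mm (y, its long side), 2 mm thick; origin under its centre at bench height
- scraper: yellow scraper block, 220 g: heavy foot 40 mm (x) by 110 mm (y) by 22 mm high with dark rubber edge; on it a handle ridge 22 mm thick (x), 86 mm long (y), from 22 to 70 mm above the underside, to be pinched across its thickness from above. Origin at the centre of the underside, z up; starts standing on the mat. Its long faces (+x, -x) do the wiping
- jar: bystander: soil jar with white lid, 86 mm across, 95 mm high; origin at the centre of its underside
- canister: bystander: small black canister, 33 mm across, 50 mm high; origin at the centre of its underside
- flask: bystander: white plastic bottle, 50 mm across, 100 mm high; origin at the centre of its underside
- chip0: loose dark stone chip, about 22 x 17 x 13 mm, 12 g, lying on the plate at the start; origin in the middle of the face it first lies on. Only 5 to 9 of the nine chips are present in a run
- chip1: loose dark stone chip, about 22 x 17 x 13 mm, 12 g, lying on the plate at the start; origin in the middle of the face it first lies on. Only 5 to 9 of the nine chips are present in a run
- chip2: loose dark stone chip, about 22 x 17 x 13 mm, 12 g, lying on the plate at the start; origin in the middle of the face it first lies on. Only 5 to 9 of the nine chips are present in a run
- chip3: loose dark stone chip, about 22 x 17 x 13 mm, 12 g, lying on the plate at the start; origin in the middle of the face it first lies on. Only 5 to 9 of the nine chips are present in a run
- chip4: loose dark stone chip, about 22 x 17 x 13 mm, 12 g, lying on the plate at the start; origin in the middle of the face it first lies on. Only 5 to 9 of the nine chips are present in a run
- chip5: loose dark stone chip, about 22 x 17 x 13 mm, 12 g, lying on the plate at the start; origin in the middle of the face it first lies on. Only 5 to 9 of the nine chips are present in a run
- chip6: loose dark stone chip, about 22 x 17 x 13 mm, 12 g, lying on the plate at the start; origin in the middle of the face it first lies on. Only 5 to 9 of the nine chips are present in a run
- chip7: loose dark stone chip, about 22 x 17 x 13 mm, 12 g, lying on the plate at the start; origin in the middle of the face it first lies on. Only 5 to 9 of the nine chips are present in a run
- chip8: loose dark stone chip, about 22 x 17 x 13 mm, 12 g, lying on the plate at the start; origin in the middle of the face it first lies on. Only 5 to 9 of the nine chips are present in a run
- tin0: closed metal sample tin, a cylinder 52 mm across and 45 mm high, about 140 g, standing on the bench at the start; origin at the centre of its underside, z up. Only 3 or 4 of the four tins are present in a run
- tin1: closed metal sample tin, a cylinder 52 mm across and 45 mm high, about 140 g, standing on the bench at the start; origin at the centre of its underside, z up. Only 3 or 4 of the four tins are present in a run
- tin2: closed metal sample tin, a cylinder 52 mm across and 45 mm high, about 140 g, standing on the bench at the start; origin at the centre of its underside, z up. Only 3 or 4 of the four tins are present in a run
- tin3: closed metal sample tin, a cylinder 52 mm across and 45 mm high, about 140 g, standing on the bench at the start; origin at the centre of its underside, z up. Only 3 or 4 of the four tins are present in a run

How it is judged:
By the outcome, as a careful person would: the job done as asked, in the order asked, and still so for the second after the job is handed in, with the robot touching nothing.
Of chip0, chip1, chip2, chip3, chip4, chip5, chip6, chip7, chip8 only 5 to 9 are there at a start; the rules pass over those that are not, and their reading is None.
Of tin0, tin1, tin2, tin3 only 3 to 4 are there at a start; the rules pass over those that are not, and their reading is None.
At some moment in a run one of tin0, tin1, tin2, tin3, scraper may be knocked a few centimetres aside while the robot is not near it.
It also fails if it takes over 210 s, if anything falls off the work surface, if the arm or the gripper's body presses on something with over 40 N, if the wrist force passes 120 N, or if a joint passes its speed limit or range.

## Working session

There is one attempt and no reset: what is moved stays moved. The work goes in short steps, Python scripts to look and compute and a tool call to move; the robot and the scene stay as the last step left them, time stands still between calls to the robot, and variables do not carry over. Pictures are saved under pics/ and viewed, at most 14 in all, crops included, and the job is handed in when it is done.

Besides the shell and the picture viewer there is one more tool, called after "Emit:" by a JSON object that holds its "op" and its "data". arm_command: Moves the arm, as the interface text tells. Its arguments: {"type":"object","properties":{"series":{"type":"array"},"jaw":{"type":"number"}},"required":["series"]}

```bash
ls; mkdir -p pics
cat > h.py <<'E'
import numpy as np, cv2
from workcell import ctrl
from scipy.spatial.transform import Rotation as R
def shot(name,fn=None):
    d=ctrl.get_image(name)
    if fn: cv2.imwrite('pics/'+fn,d['frame'])
    return d
def K(d): return np.array([[d['fx'],0,d['cx']],[0,d['fy'],d['cy']],[0,0,1.]]),np.array([d['k1'],0,0,0.])
def world(d,px,z):
    """pixels (n,2) -> world points at height z"""
    k,c=K(d); px=np.array(px,float).reshape(-1,1,2)
    s=cv2.undistortPointsIter(px,k,c,None,None,(3,100,1e-9)).reshape(-1,2)
    Rm=cv2.Rodrigues(np.array(d['rvec'],float))[0]; t=np.array(d['tvec'],float).ravel()
    o=-Rm.T@t; r=np.c_[s,np.ones(len(s))]@Rm
    return o+r*((z-o[2])/r[:,2])[:,None]
def proj(d,P):
    k,c=K(d); return cv2.projectPoints(np.array(P,float).reshape(-1,1,3),np.array(d['rvec'],float),np.array(d['tvec'],float),k,c)[0].reshape(-1,2)
E
python3 - <<'E'
from h import *
a=shot('top','top0.png');b=shot('side','side0.png')
o=ctrl.get_obs();print(o)
for d in(a,b):
    Rm=cv2.Rodrigues(np.array(d['rvec'],float))[0];print(-Rm.T@np.array(d['tvec']).ravel(),d['fx'],d['k1'])
E
```

```text
pics
{'t': 0.1, 'qpos': array([ 1.27998519e+00,  4.23765722e-01,  1.63056939e+00, -1.75424698e-05,
        1.08859831e+00, -1.89806909e-02]), 'qvel': array([ 6.47125519e-04, -2.11187161e-03, -1.68455902e-03, -1.48598907e-04,
       -6.82668201e-05,  9.28427881e-04]), 'joint_torque': array([-4.33921387e-04, -5.45616782e+01, -2.74323159e+01,  6.45338441e-02,
        1.88135222e-02, -6.60207547e-05]), 'ee_pos': array([167.64717091, 601.62447187, 240.99595915]), 'orientation': array([-4.25638127e-01, -3.11243137e+00,  2.08450454e-03]), 'ft_force': array([-0.04592434,  0.29682616, -0.30054886]), 'moment': array([-0.05230294,  0.05715671, -0.00694203]), 'grasp_force': 0.0, 'width': 87.67933478365937}
[ 473.84509391   16.65720894 1379.01337149] 563.0546660111896 0.031753987916686884
[  44.9632774  -681.63933837  734.35961011] 537.3584001694934 -0.05262195862138251
```

View pics/top0.png

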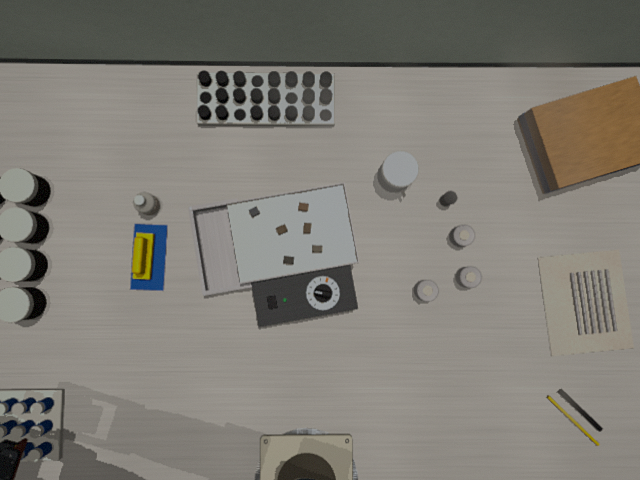

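View pics/side0.png

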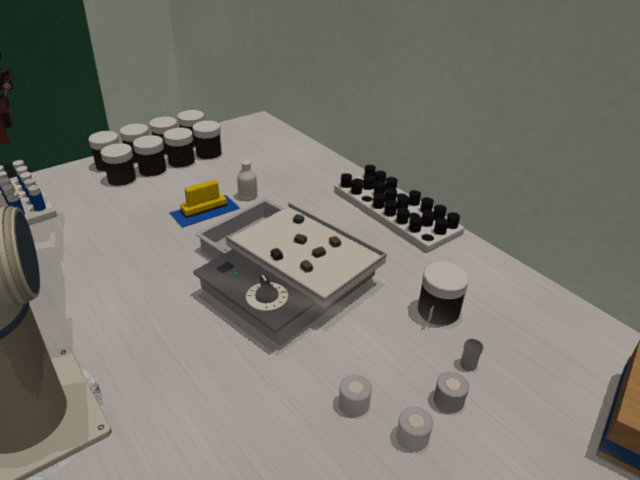

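The top view shows 7 chips on the plate. The three tins are at about (427,291), (469,277) and (461,236), the scraper is on the mat at (143,257), and the dial is at (322,292). The side view agrees. Next I'll measure them.

```bash
cat >> h.py <<'E'
def ortho(d,z,x0,x1,y0,y1,s=2.0):
    """orthophoto of plane z; rows down = -x, cols right = -y; s px/mm"""
    X=np.arange(x1,x0,-1/s);Y=np.arange(y1,y0,-1/s);yy,xx=np.meshgrid(Y,X)
    p=proj(d,np.c_[xx.ravel(),yy.ravel(),np.full(xx.size,z)]).astype(np.float32)
    return cv2.remap(d['frame'],p[:,0].reshape(xx.shape),p[:,1].reshape(xx.shape),cv2.INTER_CUBIC)
def rect(m,d,z):
    c=max(cv2.findContours(m.astype(np.uint8),0,cv2.CHAIN_APPROX_NONE)[0],key=cv2.contourArea)
    w=world(d,c.reshape(-1,2),z)[:,:2].astype(np.float32); return cv2.minAreaRect(w)
E
python3 - <<'E'
from h import *
d=shot('top')
f=d['frame'];hsv=cv2.cvtColor(f,cv2.COLOR_BGR2HSV)
print('mat',rect(cv2.inRange(hsv,(100,120,60),(125,255,255)),d,2))
print('scr',rect(cv2.inRange(hsv,(20,120,60),(35,255,255))*(np.arange(640)<250)[None],d,24))
m=cv2.inRange(hsv,(0,0,212),(180,25,255));m[:, :200]=0;m[:,370:]=0;m[:170]=0;m[300:]=0
print('plate',rect(m,d,70), m.sum()/255)
led=cv2.inRange(hsv,(0,0,0),(180,255,95));led[:260]=0;led[340:]=0;led[:,:245]=0;led[:,365:]=0
print('ledge',rect(cv2.morphologyEx(led,cv2.MORPH_CLOSE,np.ones((9,9))),d,62))
o=ortho(d,70,310,640,-110,290,2);cv2.imwrite('pics/o70.png',o)
o=ortho(d,45,370,600,-420,-160,3);cv2.imwrite('pics/o45.png',o[:600,:800]);print(o.shape)
E
```

```text
mat ((529.2169189453125, 381.4693298339844), (77.72665405273438, 156.96163940429688), 87.81867218017578)
scr ((530.4149780273438, 391.0255432128906), (45.983707427978516, 109.00968933105469), 86.55915832519531)Traceback (most recent call last):
  File "<stdin>", line 7, in <module>
  File "h.py", line 24, in rect
    c=max(cv2.findContours(m.astype(np.uint8),0,cv2.CHAIN_APPROX_NONE)[0],key=cv2.contourArea)
ValueError: max() iterable argument is empty
```

Run:
```python
from h import *
d=shot('top')
f=d['frame'];hsv=cv2.cvtColor(f,cv2.COLOR_BGR2HSV)
print(hsv[230,265],hsv[240,340],hsv[320,200],hsv[250,220],hsv[295,300],hsv[318,300])
led=cv2.inRange(hsv,(0,0,0),(180,255,95));led[:260]=0;led[340:]=0;led[:,:245]=0;led[:,365:]=0
print('ledge',rect(cv2.morphologyEx(led,cv2.MORPH_CLOSE,np.ones((9,9))),d,62))
o=ortho(d,70,330,630,-110,290,2);cv2.imwrite('pics/o70.png',o);print(o.shape)
o=ortho(d,45,390,590,-420,-160,3);cv2.imwrite('pics/o45.png',o);print(o.shape)
```

```text
[ 75   6 158] [ 98   7 156] [ 18  17 148] [ 15  10 146] [170  13  57] [ 8 17 59]
ledge ((433.5005798339844, 11.115440368652344), (110.27313232421875, 252.36280822753906), 10.063752174377441)
(600, 800, 3)
(600, 780, 3)
```

View pics/o70.png

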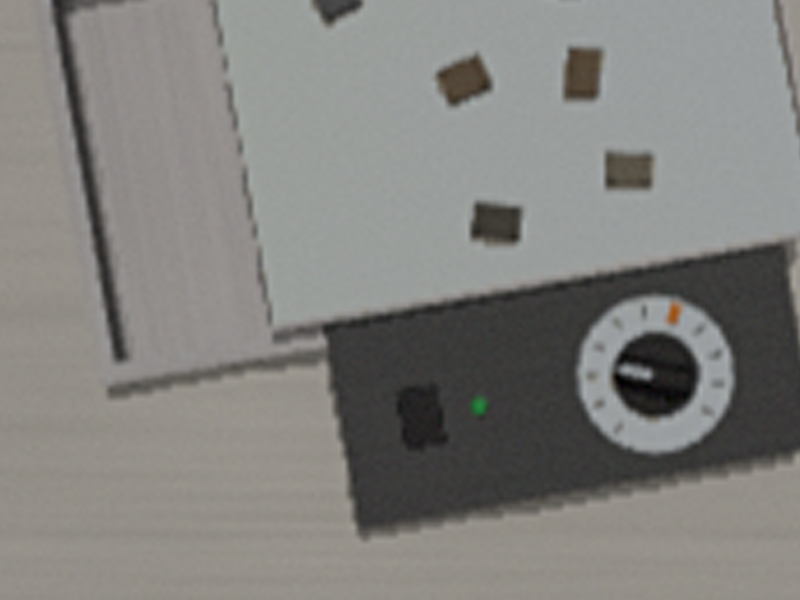

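View pics/o45.png

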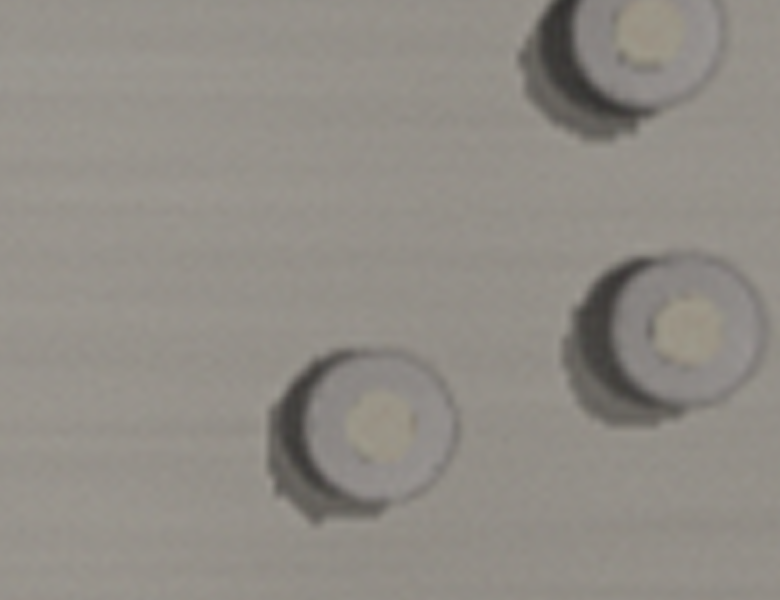

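The ortho views show tin lids at about (383,425), (689,330) and (650,32). The dial centre is at (656,374), with the pointer to the left and the orange mark at (674,314). Next I'll fit the dryer pose.

```bash
cat >> h.py <<'E'
def tins(d=None):
    d=d or shot('top')
    g=cv2.GaussianBlur(cv2.cvtColor(ortho(d,45,330,650,-480,-150,2),cv2.COLOR_BGR2GRAY),(5,5),0)
    c=cv2.HoughCircles(g,cv2.HOUGH_GRADIENT,1,80,param1=60,param2=15,minRadius=24*2,maxRadius=28*2)
    return [] if c is None else [(round(650-v/2,1),round(-150-u/2,1),r/2) for u,v,r in c[0]]
def chips(d):
    """dark blobs on the plate (z=77) in dryer mm"""
def todr(p): 
    c=np.array(DR[:2]);a=DR[2];return (np.array(p)[...,:2]-c)@np.array([[np.cos(a),-np.sin(a)],[np.sin(a),np.cos(a)]])
def frdr(p):
    c=np.array(DR[:2]);a=DR[2];return c+np.array(p,float)@np.array([[np.cos(a),np.sin(a)],[-np.sin(a),np.cos(a)]])
E
python3 - <<'E'
from h import *
d=shot('top');print(tins(d))
o=ortho(d,70,420,700,-120,200,2);lab=cv2.cvtColor(o,cv2.COLOR_BGR2LAB).astype(int)
m=((lab[...,2]<128)&(lab[...,0]>120)).astype(np.uint8)
m=cv2.morphologyEx(m,cv2.MORPH_OPEN,np.ones((5,5)));m=cv2.morphologyEx(m,cv2.MORPH_CLOSE,np.ones((5,5)))
n,l,s,c=cv2.connectedComponentsWithStats(m);k=1+np.argmax(s[1:,4])
q=max(cv2.findContours((l==k).astype(np.uint8),0,1)[0],key=cv2.contourArea).reshape(-1,2).astype(np.float32)
w=np.c_[700-q[:,1]/2,200-q[:,0]/2].astype(np.float32)
r=cv2.minAreaRect(w);print(r,cv2.boxPoints(r))
v=o.copy();v[l==k]=(0,255,0);cv2.imwrite('pics/pm.png',v)
E
```

```text
[(np.float32(447.8), np.float32(-285.2), np.float32(24.175)), (np.float32(480.2), np.float32(-389.2), np.float32(25.35)), (np.float32(579.8), np.float32(-377.2), np.float32(26.05))]
((452.75946044921875, -18.65746307373047), (36.23234939575195, 69.74232482910156), 72.53607177734375) [[414.05887  -25.47357 ]
 [480.58652  -46.40361 ]
 [491.46005  -11.841356]
 [424.9324     9.088684]]
```

View pics/pm.png

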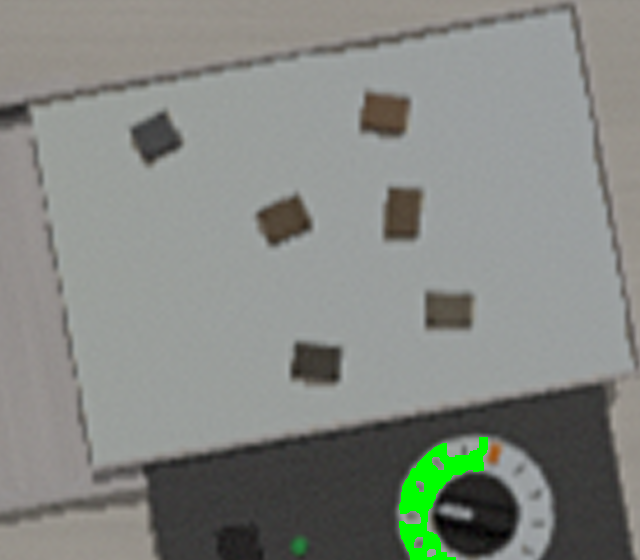

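```bash
cat >> h.py <<'E'
DR=(580.3,32.3,0.173)
def yang(): 
    m=R.from_rotvec(ctrl.get_obs()['orientation']).as_matrix();return np.degrees(np.arctan2(m[1,1],m[0,1])),m
def rel(*wps):
    """way points (x,y,z,angle of tool y in deg): prints turn, then shift in the turned tool axes (m)"""
    o=ctrl.get_obs();p=np.array(o['ee_pos']);a,_=yang()
    print('at',p.round(1),'yang',round(a,1),'w',round(o['width'],1),'t',round(o['t'],1),'F',np.round(o['ft_force'],1))
    for x,y,z,b in wps:
        t=(a-b+180)%360-180; c=np.radians(b); D=np.array([x,y,z])-p
        ty=np.array([np.cos(c),np.sin(c),0]);tz=np.array([0,0,-1.]);tx=np.cross(ty,tz)
        s=np.array([D@tx,D@ty,D@tz])/1000
        print('turn %.3f'%np.radians(t),'shift',s.round(4),'n30=%.1f'%(np.linalg.norm(s)/.03))
        p=np.array([x,y,z]);a=b
E
python3 -c "
from h import *
rel((530,388,140,86.6),(530,388,50,86.6))
rel((530,388,240,86.6))"
```

```text
at [167.7 601.8 241.3] yang 74.4 w 87.8 t 0.2 F [ 0.1  0.3 -0.7]
turn -0.212 shift [-0.3744 -0.192   0.1013] n30=14.4
turn 0.000 shift [0.   0.   0.09] n30=3.0
at [167.7 601.8 241.3] yang 74.4 w 87.8 t 0.2 F [ 0.1  0.3 -0.7]
turn -0.212 shift [-0.3744 -0.192   0.0013] n30=14.0
```

Emit:
{"op": "arm_command", "data": {"series": [{"linear": [0,0,0],"turn": -0.106},{"linear": [0,0,0],"turn": -0.106},{"linear": [-0.026,-0.0135,0],"turn": 0},{"linear": [-0.026,-0.0135,0],"turn": 0},{"linear": [-0.026,-0.0135,0],"turn": 0},{"linear": [-0.026,-0.0135,0],"turn": 0},{"linear": [-0.026,-0.0135,0],"turn": 0},{"linear": [-0.026,-0.0135,0],"turn": 0},{"linear": [-0.026,-0.0135,0],"turn": 0}], "jaw": 1}}

```text
t: 1.15
ee_pos: [344.7, 496.1, 241.6]
orientation: [-0.094, -3.14, 0.0]
ft_force: [0.9, -0.0, 0.3]
width: 88.0
grasp_force: 0.0
```

Emit:
{"op": "arm_command", "data": {"series": [{"linear": [-0.026,-0.0135,0],"turn": 0},{"linear": [-0.026,-0.0135,0],"turn": 0},{"linear": [-0.026,-0.0135,0],"turn": 0},{"linear": [-0.026,-0.0135,0.01],"turn": 0},{"linear": [-0.026,-0.0135,0.015],"turn": 0},{"linear": [-0.026,-0.0135,0.025],"turn": 0},{"linear": [-0.026,-0.0135,0.025],"turn": 0},{"linear": [0,0,0.015],"turn": 0},{"linear": [0,0,0],"turn": 0}]}}

```text
t: 2.05
ee_pos: [518.6, 390.3, 149.0]
orientation: [-0.096, -3.136, 0.004]
ft_force: [-1.5, -0.8, -0.3]
width: 87.8
grasp_force: 0.0
```

```bash
python3 -c "
from h import *
d=shot('wrist','w1.png');print(proj(d,[(530,388,72)]))
rel((530,388,140,86.6),(530,388,50,86.6))"
```

```text
[[315.44373689 279.54910959]]
at [518.8 391.4 150.6] yang 86.6 w 88.0 t 2.1 F [-0.1  0.8  1.2]
turn -0.001 shift [-0.0114 -0.0027  0.0106] n30=0.5
turn 0.000 shift [0.   0.   0.09] n30=3.0
```

View pics/w1.png

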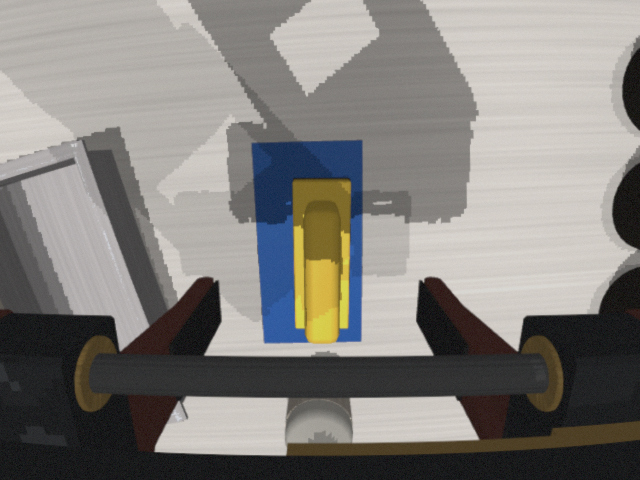

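The wrist view shows the handle centred near column 322, with its ends at about rows 202 and 342. I'll check its centre.

```bash
python3 -c "
from h import *
d=shot('wrist');w=world(d,[(321,203),(322,342)],72);print(w,w.mean(0))
rel((*w.mean(0)[:2],150.6,86.6),(*w.mean(0)[:2],50,86.6))"
```

```text
[[485.34164835 395.03385976  72.        ]
 [572.56952817 390.59679572  72.        ]] [528.95558826 392.81532774  72.        ]
at [519.1 392.1 151.8] yang 86.6 w 87.9 t 2.1 F [ 0.7 -0.1  1. ]
turn 0.000 shift [-0.0098  0.0013  0.0012] n30=0.3
turn 0.000 shift [0.     0.     0.1006] n30=3.4
```

Emit:
{"op": "arm_command", "data": {"series": [{"linear": [-0.01,0.001,0],"turn": 0},{"linear": [0,0,0.03],"turn": 0},{"linear": [0,0,0.03],"turn": 0},{"linear": [0,0,0.025],"turn": 0},{"linear": [0,0,0.016],"turn": 0},{"linear": [0,0,0],"turn": 0}]}}

```text
t: 2.75
ee_pos: [529.1, 392.0, 49.4]
orientation: [-0.093, -3.138, 0.002]
ft_force: [-0.1, -0.1, 0.4]
width: 87.6
grasp_force: 0.0
```

Emit:
{"op": "arm_command", "data": {"series": [{"linear": [0,0,0],"turn": 0},{"linear": [0,0,0],"turn": 0},{"linear": [0,0,0],"turn": 0},{"linear": [0,0,0],"turn": 0},{"linear": [0,0,0],"turn": 0},{"linear": [0,0,0],"turn": 0},{"linear": [0,0,0],"turn": 0}], "jaw": -1}}

```text
t: 3.45
ee_pos: [529.9, 392.0, 50.8]
orientation: [0.094, 3.14, 0.0]
ft_force: [-0.2, 0.3, -0.8]
width: 35.3
grasp_force: 0.0
```

```bash
python3 -c "
from h import *
o=ctrl.get_obs();print(o['grasp_force'])
p=lambda x,y:frdr((x,y)); 
x,y=o['ee_pos'][:2]
rel((x,y,180,86.6),(*p(-30,-108),180,99.9),(*p(-30,-108),120,99.9),(*p(-30,130),120,99.9))"
```

```text
0.0
at [529.9 392.   50.8] yang 86.6 w 35.3 t 3.5 F [-0.2  0.3 -0.8]
turn -0.001 shift [ 0.      0.     -0.1292] n30=4.3
turn -0.232 shift [ 0.0422 -0.4711  0.    ] n30=15.8
turn 0.000 shift [0.   0.   0.06] n30=2.0
turn 0.000 shift [1.00e-04 2.38e-01 0.00e+00] n30=7.9
```

Emit:
{"op": "arm_command", "data": {"series": [{"linear": [0,0,0],"turn": 0},{"linear": [0,0,0],"turn": 0},{"linear": [0,0,0],"turn": 0},{"linear": [0,0,0],"turn": 0},{"linear": [0,0,-0.02],"turn": 0},{"linear": [0,0,-0.03],"turn": 0},{"linear": [0,0,-0.03],"turn": 0},{"linear": [0,0,-0.03],"turn": 0},{"linear": [0,0,-0.02],"turn": 0},{"linear": [0,0,0],"turn": 0}]}}

```text
t: 4.45
ee_pos: [531.2, 393.1, 183.6]
orientation: [0.094, 3.136, 0.005]
ft_force: [0.7, 0.1, -2.7]
width: 22.0
grasp_force: 30.0
```

Emit:
{"op": "arm_command", "data": {"series": [{"linear": [0,0,0],"turn": -0.116},{"linear": [0,0,0],"turn": -0.116},{"linear": [0.003,-0.03,0],"turn": 0},{"linear": [0.003,-0.03,0],"turn": 0},{"linear": [0.003,-0.03,0],"turn": 0},{"linear": [0.003,-0.03,0],"turn": 0},{"linear": [0.003,-0.03,0],"turn": 0},{"linear": [0.003,-0.03,0],"turn": 0},{"linear": [0.003,-0.03,0],"turn": 0},{"linear": [0.003,-0.03,0],"turn": 0}]}}

```text
t: 5.45
ee_pos: [546.3, 150.1, 178.9]
orientation: [0.27, -3.127, 0.001]
ft_force: [1.4, 0.5, -2.9]
width: 22.1
grasp_force: 30.0
```

Emit:
{"op": "arm_command", "data": {"series": [{"linear": [0.003,-0.03,0],"turn": 0},{"linear": [0.003,-0.03,0],"turn": 0},{"linear": [0.003,-0.03,0],"turn": 0},{"linear": [0.003,-0.03,0],"turn": 0},{"linear": [0.003,-0.03,0],"turn": 0},{"linear": [0.003,-0.03,0],"turn": 0},{"linear": [0,-0.03,0],"turn": 0},{"linear": [0,-0.02,0],"turn": 0},{"linear": [0,0,0],"turn": 0},{"linear": [0,0,0],"turn": 0}]}}

```text
t: 6.45
ee_pos: [568.1, -78.2, 179.3]
orientation: [0.268, -3.128, -0.001]
ft_force: [-0.1, 0.6, -2.6]
width: 21.8
grasp_force: 30.0
```

```bash
python3 -c "
from h import *
shot('side','s2.png');d=shot('top')
cv2.imwrite('pics/t2.png',np.hstack([shot('side')['frame'][180:330,180:400],cv2.resize(d['frame'][180:330,180:380],(440,330))[:150]]) if 0 else cv2.resize(d['frame'][170:340,180:380],(800,600)))
p=lambda x,y:frdr((x,y)); 
rel((*p(-30,-108),180,99.9),(*p(-30,-108),120,99.9),(*p(-30,130),120,99.9))"
```

```text
at [568.3 -77.4 179.8] yang 99.9 w 22.1 t 6.5 F [ 0.1  0.3 -3.1]
turn -0.000 shift [-0.0007 -0.002  -0.0002] n30=0.1
turn 0.000 shift [0.   0.   0.06] n30=2.0
turn 0.000 shift [1.00e-04 2.38e-01 0.00e+00] n30=7.9
```

View pics/s2.png

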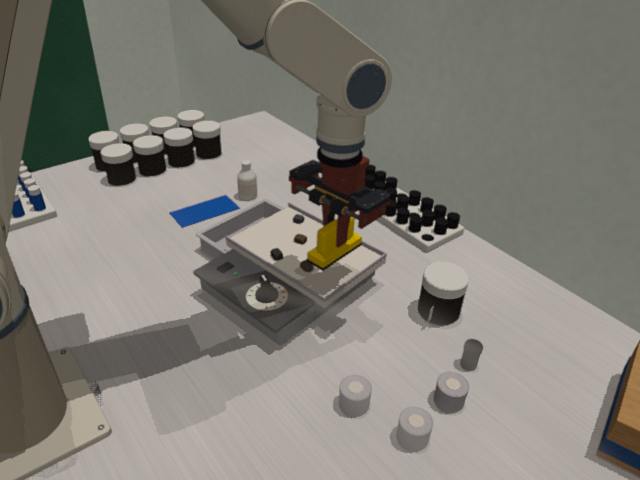

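The scraper is held over the closed end and clear of the chips. I'll lower it until it touches the plate.

Emit:
{"op": "arm_command", "data": {"series": [{"linear": [0,0,0.02],"turn": 0},{"linear": [0,0,0.02],"turn": 0},{"linear": [0,0,0.015],"turn": 0},{"linear": [0,0,0.004],"turn": 0},{"linear": [0,0,0],"turn": 0},{"linear": [0,0,0.001],"turn": 0},{"linear": [0,0,0],"turn": 0},{"linear": [0,0,0],"turn": 0}]}}

```text
t: 7.35
ee_pos: [569.5, -78.3, 121.4]
orientation: [-0.27, 3.129, -0.001]
ft_force: [0.0, -0.3, -2.2]
width: 21.8
grasp_force: 30.0
```

Emit:
{"op": "arm_command", "data": {"series": [{"linear": [0,0,0.001],"turn": 0},{"linear": [0,0,0],"turn": 0},{"linear": [0,0,0],"turn": 0}]}}

```text
t: 7.65
ee_pos: [569.0, -78.3, 119.8]
orientation: [-0.27, 3.13, -0.0]
ft_force: [0.1, -0.2, -3.7]
width: 21.9
grasp_force: 30.0
```

Emit:
{"op": "arm_command", "data": {"series": [{"linear": [0,0,0.001],"turn": 0},{"linear": [0,0.01,0],"turn": 0},{"linear": [0,0.012,0],"turn": 0},{"linear": [0,0.012,0],"turn": 0},{"linear": [0,0.012,0],"turn": 0},{"linear": [0,0.012,0],"turn": 0},{"linear": [0,0.012,0],"turn": 0},{"linear": [0,0.012,0],"turn": 0},{"linear": [0,0.012,0],"turn": 0},{"linear": [0,0.012,0],"turn": 0}]}}

```text
t: 8.65
ee_pos: [550.7, 27.2, 118.7]
orientation: [-0.27, 3.13, -0.0]
ft_force: [0.7, 0.0, -1.8]
width: 22.2
grasp_force: 30.0
```

Emit:
{"op": "arm_command", "data": {"series": [{"linear": [0,0.012,0],"turn": 0},{"linear": [0,0.012,0],"turn": 0},{"linear": [0,0.012,0],"turn": 0},{"linear": [0,0.012,0],"turn": 0},{"linear": [0,0.012,0],"turn": 0},{"linear": [0,0.012,0],"turn": 0},{"linear": [0,0.012,0],"turn": 0},{"linear": [0,0.012,0],"turn": 0},{"linear": [0,0.012,0],"turn": 0},{"linear": [0,0.012,0],"turn": 0}]}}

```text
t: 9.65
ee_pos: [530.1, 145.4, 118.7]
orientation: [0.27, -3.13, 0.0]
ft_force: [0.2, -0.4, -2.0]
width: 21.5
grasp_force: 30.0
```

Emit:
{"op": "arm_command", "data": {"series": [{"linear": [0,0.012,0],"turn": 0},{"linear": [0,0,0],"turn": 0},{"linear": [0,0,0],"turn": 0},{"linear": [0,0,-0.02],"turn": 0},{"linear": [0,0,-0.02],"turn": 0},{"linear": [0,0,0],"turn": 0}]}}

```text
t: 10.25
ee_pos: [530.0, 156.2, 160.8]
orientation: [-0.269, 3.126, 0.001]
ft_force: [1.1, -0.4, -3.0]
width: 21.5
grasp_force: 30.0
```

```bash
python3 -c "
from h import *
p=lambda x,y:frdr((x,y)); print(todr(ctrl.get_obs()['ee_pos'][:2]))
a=shot('side')['frame'][180:310,190:400]
cv2.imwrite('pics/s3.png',cv2.resize(a,(800,495),interpolation=cv2.INTER_CUBIC))
rel((*p(32,-108),160,99.9),(*p(32,-108),119,99.9))"
```

```text
[-28.24582377 130.72527775]
at [529.1 156.  159.5] yang 99.8 w 22.3 t 10.3 F [ 0.4 -0.6 -1.7]
turn -0.001 shift [-0.0611 -0.2387 -0.0005] n30=8.2
turn 0.000 shift [0.    0.    0.041] n30=1.4
```

View pics/s3.png

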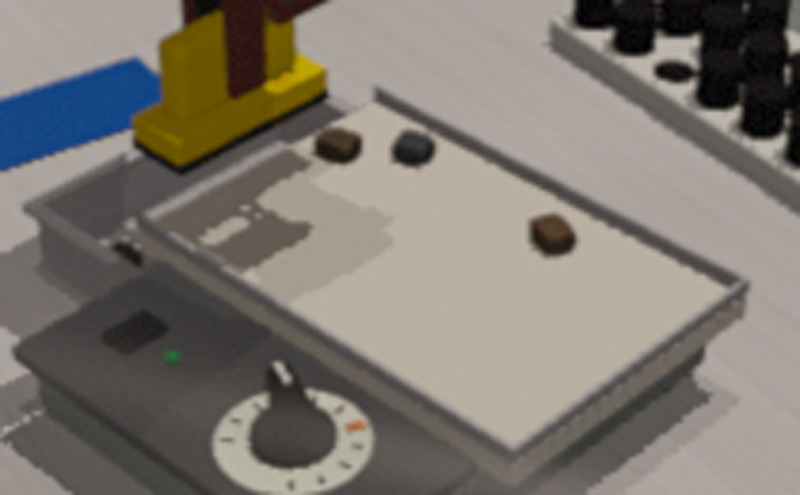

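Three chips are left, all on the far side. I'll run the second lane at x=+32.

Emit:
{"op": "arm_command", "data": {"series": [{"linear": [-0.008,-0.03,0],"turn": 0},{"linear": [-0.008,-0.03,0],"turn": 0},{"linear": [-0.008,-0.03,0],"turn": 0},{"linear": [-0.008,-0.03,0],"turn": 0},{"linear": [-0.008,-0.03,0],"turn": 0},{"linear": [-0.008,-0.03,0],"turn": 0},{"linear": [-0.008,-0.03,0],"turn": 0},{"linear": [-0.005,-0.028,0],"turn": 0},{"linear": [0,0,0],"turn": 0},{"linear": [0,0,0],"turn": 0}]}}

```text
t: 11.3
ee_pos: [628.2, -68.3, 157.2]
orientation: [0.267, -3.128, -0.001]
ft_force: [-0.7, 0.1, -1.3]
width: 22.0
grasp_force: 30.0
```

Emit:
{"op": "arm_command", "data": {"series": [{"linear": [0,0,0.02],"turn": 0},{"linear": [0,0,0.016],"turn": 0},{"linear": [0,0,0.004],"turn": 0},{"linear": [0,0,0],"turn": 0},{"linear": [0,0.01,0],"turn": 0},{"linear": [0,0.012,0],"turn": 0},{"linear": [0,0.012,0],"turn": 0},{"linear": [0,0.012,0],"turn": 0},{"linear": [0,0.012,0],"turn": 0},{"linear": [0,0.012,0],"turn": 0}]}}

```text
t: 12.3
ee_pos: [616.7, 2.6, 118.5]
orientation: [0.271, -3.129, -0.0]
ft_force: [-0.2, -1.1, -2.7]
width: 21.9
grasp_force: 30.0
```

Emit:
{"op": "arm_command", "data": {"series": [{"linear": [0,0.012,0],"turn": 0},{"linear": [0,0.012,0],"turn": 0},{"linear": [0,0.012,0],"turn": 0},{"linear": [0,0.012,0],"turn": 0},{"linear": [0,0.012,0],"turn": 0},{"linear": [0,0.012,0],"turn": 0},{"linear": [0,0.012,0],"turn": 0},{"linear": [0,0.012,0],"turn": 0},{"linear": [0,0.012,0],"turn": 0},{"linear": [0,0.012,0],"turn": 0}]}}

```text
t: 13.3
ee_pos: [596.4, 120.4, 118.7]
orientation: [-0.27, 3.13, -0.0]
ft_force: [0.9, -0.4, -3.1]
width: 21.7
grasp_force: 30.0
```

Emit:
{"op": "arm_command", "data": {"series": [{"linear": [0,0.012,0],"turn": 0},{"linear": [0,0.012,0],"turn": 0},{"linear": [0,0.012,0],"turn": 0},{"linear": [0,0.012,0],"turn": 0},{"linear": [0,0,0],"turn": 0},{"linear": [0,0,0],"turn": 0},{"linear": [0,0,-0.02],"turn": 0},{"linear": [0,0,-0.02],"turn": 0},{"linear": [0,0,-0.02],"turn": 0}]}}

```text
t: 14.2
ee_pos: [588.3, 166.0, 179.1]
orientation: [0.269, -3.129, 0.001]
ft_force: [-0.5, 0.0, -3.0]
width: 21.7
grasp_force: 30.0
```

```bash
python3 -c "
from h import *
print(todr(ctrl.get_obs()['ee_pos'][:2]))
a=shot('side')['frame'][180:310,190:400]
cv2.imwrite('pics/s4.png',cv2.resize(a,(800,495),interpolation=cv2.INTER_CUBIC))
rel((529.5,381.5,180,87.8),(529.5,381.5,52,87.8))"
```

```text
[ 30.86491881 130.36554593]
at [590.1 166.5 182.7] yang 99.8 w 22.2 t 14.2 F [ 0.9  0.  -0.4]
turn 0.210 shift [0.0688 0.2125 0.0027] n30=7.4
turn 0.000 shift [0.    0.    0.128] n30=4.3
```

View pics/s4.png

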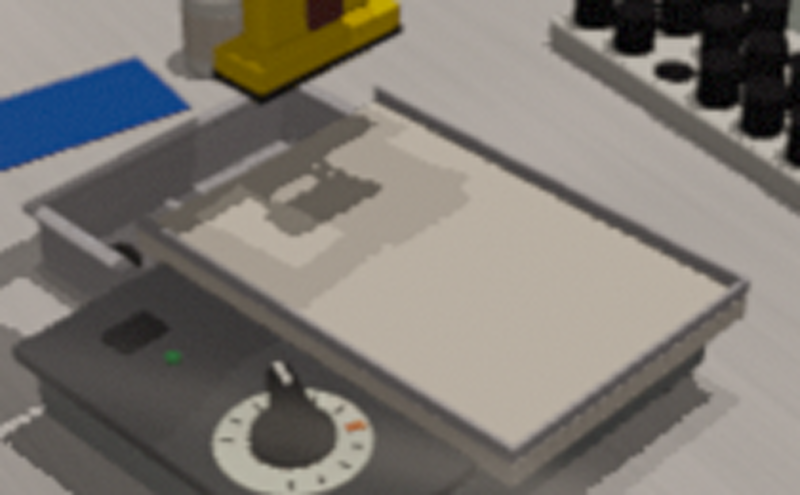

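The plate is clear. The scraper goes back to the mat.

Emit:
{"op": "arm_command", "data": {"series": [{"linear": [0,0,0],"turn": 0.105},{"linear": [0,0,0],"turn": 0.105},{"linear": [0.009,0.027,0],"turn": 0},{"linear": [0.009,0.027,0],"turn": 0},{"linear": [0.009,0.027,0],"turn": 0},{"linear": [0.009,0.027,0],"turn": 0},{"linear": [0.009,0.027,0],"turn": 0},{"linear": [0.009,0.027,0],"turn": 0},{"linear": [0.009,0.027,0],"turn": 0},{"linear": [0.006,0.023,0],"turn": 0}]}}

```text
t: 15.25
ee_pos: [526.8, 382.0, 178.0]
orientation: [-0.059, -3.141, 0.0]
ft_force: [-0.0, -0.1, -3.7]
width: 21.7
grasp_force: 30.0
```

Emit:
{"op": "arm_command", "data": {"series": [{"linear": [0,0,0.025],"turn": 0},{"linear": [0,0,0.025],"turn": 0},{"linear": [0,0,0.025],"turn": 0},{"linear": [0,0,0.025],"turn": 0},{"linear": [0,0,0.015],"turn": 0},{"linear": [0,0,0.005],"turn": 0},{"linear": [0,0,0],"turn": 0}]}}

```text
t: 15.95
ee_pos: [527.4, 380.8, 58.1]
orientation: [-0.06, -3.14, 0.001]
ft_force: [0.6, -0.9, -2.7]
width: 22.0
grasp_force: 30.0
```

```bash
python3 -c "
from h import *
rel((529.5,381.5,50,87.8))
d=shot('top');o=ortho(d,30,450,720,90,240,3);o2=o
cv2.imwrite('pics/tray.png',o[:600,:])"
```

```text
at [527.4 380.8  58.1] yang 87.8 w 22.0 t 15.9 F [ 0.6 -0.9 -2.7]
turn 0.000 shift [-0.0021  0.0007  0.0081] n30=0.3
```

View pics/tray.png

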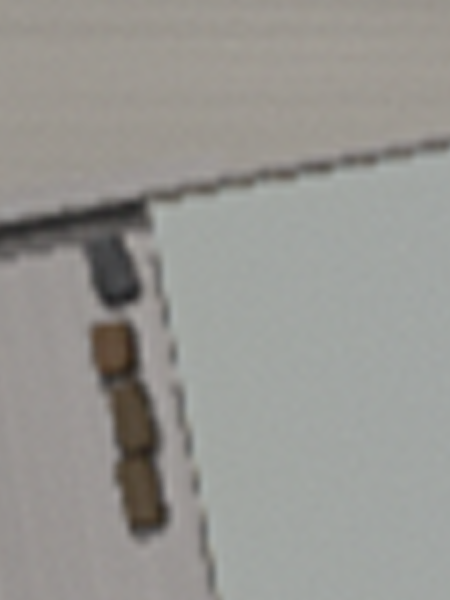

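Four chips are visible in the tray and the crop cuts off the rest. I'll set the scraper down.

Emit:
{"op": "arm_command", "data": {"series": [{"linear": [-0.002,0.001,0.005],"turn": 0},{"linear": [0,0,0.001],"turn": 0},{"linear": [0,0,0.001],"turn": 0},{"linear": [0,0,0],"turn": 0}]}}

```text
t: 16.4
ee_pos: [529.5, 382.2, 51.9]
orientation: [0.059, 3.141, 0.0]
ft_force: [0.2, 0.4, -2.5]
width: 21.9
grasp_force: 30.0
```

Emit:
{"op": "arm_command", "data": {"series": [{"linear": [0,0,0.001],"turn": 0},{"linear": [0,0,0],"turn": 0},{"linear": [0,0,0],"turn": 0}]}}

```text
t: 16.7
ee_pos: [529.4, 382.1, 50.7]
orientation: [-0.059, -3.141, 0.0]
ft_force: [-0.0, -0.2, -2.6]
width: 21.6
grasp_force: 30.0
```

Emit:
{"op": "arm_command", "data": {"series": [{"linear": [0,0,0.001],"turn": 0},{"linear": [0,0,0],"turn": 0},{"linear": [0,0,0],"turn": 0}]}}

```text
t: 17.0
ee_pos: [529.6, 382.2, 50.3]
orientation: [0.059, 3.141, 0.0]
ft_force: [-0.5, -1.5, 6.1]
width: 22.0
grasp_force: 30.0
```

Emit:
{"op": "arm_command", "data": {"series": [{"linear": [0,0,0],"turn": 0},{"linear": [0,0,0],"turn": 0},{"linear": [0,0,0],"turn": 0},{"linear": [0,0,0],"turn": 0},{"linear": [0,0,0],"turn": 0},{"linear": [0,0,0],"turn": 0},{"linear": [0,0,0],"turn": 0},{"linear": [0,0,0],"turn": 0},{"linear": [0,0,0],"turn": 0},{"linear": [0,0,0],"turn": 0}], "jaw": 1}}

```text
t: 18.0
ee_pos: [529.4, 382.1, 49.7]
orientation: [-0.059, -3.141, -0.0]
ft_force: [-0.2, 0.9, 0.9]
width: 88.0
grasp_force: 0.0
```

Emit:
{"op": "arm_command", "data": {"series": [{"linear": [0,0,-0.025],"turn": 0},{"linear": [0,0,-0.03],"turn": 0},{"linear": [0,0,-0.03],"turn": 0},{"linear": [0,0,-0.03],"turn": 0},{"linear": [0,0,-0.02],"turn": 0},{"linear": [0,0,0],"turn": 0}]}}

```text
t: 18.6
ee_pos: [531.0, 383.2, 188.0]
orientation: [0.059, 3.136, 0.006]
ft_force: [0.3, 0.3, 0.9]
width: 87.6
grasp_force: 0.0
```

```bash
python3 -c "
from h import *
d=shot('top');t=tins(d);print(t)
hsv=cv2.cvtColor(d['frame'],cv2.COLOR_BGR2HSV)
# chips in tray
o=ortho(d,15,440,720,100,260,2);g=cv2.cvtColor(o,cv2.COLOR_BGR2GRAY);m=(g<95).astype(np.uint8)
n,l,s,c=cv2.connectedComponentsWithStats(m)
for a,q in zip(s[1:],c[1:]):
    if a[4]>200: print(a[4],todr((720-q[1]/2,260-q[0]/2)).round())
rel((530,0,185,90),(447,-286,120,90-32.6),(447,-286,35,90-32.6))
"
```

```text
[(np.float32(480.8), np.float32(-389.2), np.float32(25.25)), (np.float32(447.8), np.float32(-285.8), np.float32(24.35)), (np.float32(579.8), np.float32(-377.2), np.float32(26.6))]
4026 [ 92. 174.]
3847 [ 27. 164.]
3068 [-32. 226.]
1014 [-48. 166.]
1751 [-73. 187.]
4008 [-108.  104.]
at [530.1 382.6 185.9] yang 87.8 w 88.1 t 18.6 F [-1.  -1.2 -0.6]
turn -0.038 shift [ 1.000e-04 -3.826e-01  9.000e-04] n30=12.8
turn 0.569 shift [-0.0842 -0.2857  0.065 ] n30=10.2
turn 0.000 shift [0.    0.    0.085] n30=2.8
```

Emit:
{"op": "arm_command", "data": {"series": [{"linear": [0,0,0],"turn": 0.136},{"linear": [0,0,0],"turn": 0.136},{"linear": [0,0,0],"turn": 0.136},{"linear": [0,0,0],"turn": 0.136},{"linear": [0,0,0],"turn": 0.136},{"linear": [0,0,0],"turn": 0.136},{"linear": [0,0,0],"turn": 0.136},{"linear": [0,0,0],"turn": 0.136},{"linear": [0,0,0],"turn": 0.136},{"linear": [0,0,0],"turn": 0.136}], "jaw": 0.6}}

```text
t: 19.65
ee_pos: [528.5, 381.4, 182.3]
orientation: [-2.027, -2.399, 0.005]
ft_force: [0.0, -1.3, 0.2]
width: 70.7
grasp_force: 0.0
```

```bash
python3 -c "
from h import *
rel((448,-287,185,9.9),(448,-287,34,9.9))
"
```

```text
at [528.5 381.4 182.3] yang 9.6 w 70.7 t 19.6 F [ 0.  -1.3  0.2]
turn -0.005 shift [-0.6446 -0.1942 -0.0027] n30=22.4
turn 0.000 shift [0.    0.    0.151] n30=5.0
```

Emit:
{"op": "arm_command", "data": {"series": [{"linear": [-0.032,-0.0097,0],"turn": 0},{"linear": [-0.032,-0.0097,0],"turn": 0},{"linear": [-0.032,-0.0097,0],"turn": 0},{"linear": [-0.032,-0.0097,0],"turn": 0},{"linear": [-0.032,-0.0097,0],"turn": 0},{"linear": [-0.032,-0.0097,0],"turn": 0},{"linear": [-0.032,-0.0097,0],"turn": 0},{"linear": [-0.032,-0.0097,0],"turn": 0},{"linear": [-0.032,-0.0097,0],"turn": 0},{"linear": [-0.032,-0.0097,0],"turn": 0}]}}

```text
t: 20.65
ee_pos: [487.6, 48.8, 183.0]
orientation: [-2.02, -2.404, 0.003]
ft_force: [0.3, 0.4, -0.1]
width: 70.3
grasp_force: 0.0
```

Emit:
{"op": "arm_command", "data": {"series": [{"linear": [-0.032,-0.0097,0],"turn": 0},{"linear": [-0.032,-0.0097,0],"turn": 0},{"linear": [-0.032,-0.0097,0],"turn": 0},{"linear": [-0.032,-0.0097,0],"turn": 0},{"linear": [-0.032,-0.0097,0],"turn": 0},{"linear": [-0.032,-0.0097,0],"turn": 0},{"linear": [-0.032,-0.0097,0],"turn": 0},{"linear": [-0.032,-0.0097,0],"turn": 0},{"linear": [-0.032,-0.0097,0],"turn": 0},{"linear": [-0.032,-0.0097,0],"turn": 0}]}}

```text
t: 21.65
ee_pos: [447.2, -282.5, 182.9]
orientation: [-2.02, -2.403, 0.0]
ft_force: [0.8, 0.9, -0.2]
width: 70.1
grasp_force: 0.0
```

Emit:
{"op": "arm_command", "data": {"series": [{"linear": [0,0,0.02],"turn": 0},{"linear": [0,0,0.02],"turn": 0},{"linear": [0,0,0.02],"turn": 0},{"linear": [0,0,0],"turn": 0},{"linear": [0,0,0],"turn": 0}]}}

```text
t: 22.15
ee_pos: [447.8, -281.3, 123.7]
orientation: [-2.019, -2.403, 0.001]
ft_force: [0.6, -0.2, -0.0]
width: 70.6
grasp_force: 0.0
```

```bash
python3 -c "
from h import *
print(tins())
rel((448,-287,34,9.9))
"
```

```text
[(np.float32(579.2), np.float32(-375.8), np.float32(25.05))]
at [ 448.3 -281.6  124.5] yang 9.9 w 70.3 t 22.2 F [-0.5  0.2  0.7]
turn 0.000 shift [-0.0053 -0.0013  0.0905] n30=3.0
```

Emit:
{"op": "arm_command", "data": {"series": [{"linear": [-0.005,-0.001,0],"turn": 0},{"linear": [0,0,0.025],"turn": 0},{"linear": [0,0,0.025],"turn": 0},{"linear": [0,0,0.025],"turn": 0},{"linear": [0,0,0.015],"turn": 0},{"linear": [0,0,0],"turn": 0}]}}

```text
t: 22.8
ee_pos: [447.7, -286.5, 33.6]
orientation: [-2.02, -2.403, 0.0]
ft_force: [-0.7, 0.7, 0.9]
width: 70.1
grasp_force: 0.0
```

Emit:
{"op": "arm_command", "data": {"series": [{"linear": [0,0,0],"turn": 0},{"linear": [0,0,0],"turn": 0},{"linear": [0,0,0],"turn": 0},{"linear": [0,0,0],"turn": 0},{"linear": [0,0,0],"turn": 0},{"linear": [0,0,0],"turn": 0},{"linear": [0,0,0],"turn": 0}], "jaw": -1}}

```text
t: 23.5
ee_pos: [449.1, -287.3, 35.8]
orientation: [2.02, 2.404, 0.0]
ft_force: [-0.3, 0.3, 7.2]
width: 52.0
grasp_force: 30.0
```

```bash
python3 -c "
from h import *
o=ctrl.get_obs();x,y=o['ee_pos'][:2];print(o['grasp_force'])
p=frdr((0,85))
rel((x,y,165,9.9),(*p,165,9.9),(*p,105,9.9))
"
```

```text
30.003002285957336
at [ 449.1 -287.3   35.8] yang 9.9 w 52.0 t 23.5 F [-0.3  0.3  7.2]
turn 0.000 shift [ 0.      0.     -0.1292] n30=4.3
turn 0.000 shift [0.3773 0.1842 0.    ] n30=14.0
turn 0.000 shift [0.   0.   0.06] n30=2.0
```

Emit:
{"op": "arm_command", "data": {"series": [{"linear": [0,0,-0.025],"turn": 0},{"linear": [0,0,-0.035],"turn": 0},{"linear": [0,0,-0.035],"turn": 0},{"linear": [0,0,-0.035],"turn": 0},{"linear": [0.03,0.015,0],"turn": 0},{"linear": [0.03,0.015,0],"turn": 0},{"linear": [0.03,0.015,0],"turn": 0},{"linear": [0.03,0.015,0],"turn": 0},{"linear": [0.03,0.015,0],"turn": 0},{"linear": [0.03,0.015,0],"turn": 0}]}}

```text
t: 24.5
ee_pos: [506.1, -92.7, 165.0]
orientation: [2.021, 2.405, 0.0]
ft_force: [-0.7, -0.2, -1.8]
width: 51.7
grasp_force: 30.0
```

Emit:
{"op": "arm_command", "data": {"series": [{"linear": [0.03,0.015,0],"turn": 0},{"linear": [0.03,0.015,0],"turn": 0},{"linear": [0.03,0.015,0],"turn": 0},{"linear": [0.03,0.015,0],"turn": 0},{"linear": [0.03,0.015,0],"turn": 0},{"linear": [0.03,0.015,0],"turn": 0},{"linear": [0.018,0.004,0],"turn": 0},{"linear": [0,0,0],"turn": 0},{"linear": [0,0,0],"turn": 0}]}}

```text
t: 25.4
ee_pos: [564.1, 117.2, 164.6]
orientation: [-2.02, -2.406, 0.001]
ft_force: [-0.3, -0.6, -0.5]
width: 51.7
grasp_force: 30.0
```

```bash
python3 -c "
from h import *
p=frdr((0,85))
rel((*p,165,9.9),(*p,105,9.9))
print(tins())
"
```

```text
at [564.1 117.2 164.6] yang 10.0 w 51.7 t 25.4 F [-0.3 -0.6 -0.5]
turn 0.001 shift [-0.0014  0.0013 -0.0004] n30=0.1
turn 0.000 shift [0.   0.   0.06] n30=2.0
[(np.float32(481.2), np.float32(-391.2), np.float32(27.15)), (np.float32(579.8), np.float32(-376.8), np.float32(26.05))]
```

Emit:
{"op": "arm_command", "data": {"series": [{"linear": [0,0,0.025],"turn": 0},{"linear": [0,0,0.02],"turn": 0},{"linear": [0,0,0.01],"turn": 0},{"linear": [0,0,0.003],"turn": 0},{"linear": [0,0,0.001],"turn": 0},{"linear": [0,0,0],"turn": 0},{"linear": [0,0,0],"turn": 0}]}}

```text
t: 26.15
ee_pos: [565.1, 117.1, 106.3]
orientation: [2.021, 2.404, 0.002]
ft_force: [-0.6, 0.8, -1.9]
width: 51.7
grasp_force: 30.0
```

Emit:
{"op": "arm_command", "data": {"series": [{"linear": [0,0,0.001],"turn": 0},{"linear": [0,0,0],"turn": 0},{"linear": [0,0,0],"turn": 0}]}}

```text
t: 26.45
ee_pos: [565.1, 117.2, 105.8]
orientation: [2.02, 2.404, 0.002]
ft_force: [-2.2, -0.3, 6.5]
width: 52.0
grasp_force: 30.0
```

Emit:
{"op": "arm_command", "data": {"series": [{"linear": [0,0,0],"turn": 0},{"linear": [0,0,0],"turn": 0},{"linear": [0,0,0],"turn": 0},{"linear": [0,0,0],"turn": 0},{"linear": [0,0,0],"turn": 0},{"linear": [0,0,-0.02],"turn": 0},{"linear": [0,0,-0.03],"turn": 0},{"linear": [0,0,-0.03],"turn": 0},{"linear": [0,0,0],"turn": 0}], "jaw": 0.6}}

```text
t: 27.35
ee_pos: [567.0, 117.7, 188.5]
orientation: [2.018, 2.402, 0.008]
ft_force: [0.7, -0.3, -0.2]
width: 70.4
grasp_force: 0.0
```

```bash
python3 -c "
from h import *
d=shot('top');print(tins(d))
rel((480.5,-389.8,185,9.9),(480.5,-389.8,34,9.9))
"
```

```text
[(np.float32(480.8), np.float32(-391.2), np.float32(27.15)), (np.float32(579.2), np.float32(-376.2), np.float32(25.4))]
at [565.8 117.4 186.6] yang 9.9 w 70.4 t 27.4 F [ 0.1  0.5 -1.4]
turn 0.000 shift [-0.485  -0.1713  0.0016] n30=17.1
turn 0.000 shift [0.    0.    0.151] n30=5.0
```

Emit:
{"op": "arm_command", "data": {"series": [{"linear": [-0.03,-0.0107,0],"turn": 0},{"linear": [-0.03,-0.0107,0],"turn": 0},{"linear": [-0.03,-0.0107,0],"turn": 0},{"linear": [-0.03,-0.0107,0],"turn": 0},{"linear": [-0.03,-0.0107,0],"turn": 0},{"linear": [-0.03,-0.0107,0],"turn": 0},{"linear": [-0.03,-0.0107,0],"turn": 0},{"linear": [-0.03,-0.0107,0],"turn": 0},{"linear": [-0.03,-0.0107,0],"turn": 0},{"linear": [-0.03,-0.0107,0],"turn": 0}]}}

```text
t: 28.4
ee_pos: [509.6, -197.7, 183.3]
orientation: [-2.02, -2.403, 0.001]
ft_force: [0.4, 0.3, -0.3]
width: 70.0
grasp_force: 0.0
```

Emit:
{"op": "arm_command", "data": {"series": [{"linear": [-0.03,-0.0107,0],"turn": 0},{"linear": [-0.03,-0.0107,0],"turn": 0},{"linear": [-0.03,-0.0107,0],"turn": 0},{"linear": [-0.03,-0.0107,0],"turn": 0},{"linear": [-0.03,-0.0107,0],"turn": 0},{"linear": [-0.035,-0.0107,0],"turn": 0},{"linear": [0,0,0.02],"turn": 0},{"linear": [0,0,0.02],"turn": 0},{"linear": [0,0,0.02],"turn": 0},{"linear": [0,0,0],"turn": 0}]}}

```text
t: 29.4
ee_pos: [477.1, -388.3, 120.6]
orientation: [-2.017, -2.399, -0.0]
ft_force: [-0.4, 0.0, -0.8]
width: 70.4
grasp_force: 0.0
```

```bash
python3 -c "
from h import *
rel((480.5,-389.8,34,9.9));print(tins())
d=shot('wrist')
for P in [(480.5,-389.8,45)]: print(proj(d,[P]))
g=cv2.GaussianBlur(cv2.cvtColor(ortho(d,45,430,530,-440,-340,3),cv2.COLOR_BGR2GRAY),(5,5),0)
c=cv2.HoughCircles(g,cv2.HOUGH_GRADIENT,1,60,param1=80,param2=15,minRadius=72,maxRadius=86)
print(None if c is None else [(530-v/3,-340-u/3,r/3) for u,v,r in c[0]])
"
```

```text
at [ 477.1 -388.3  120.6] yang 9.9 w 70.4 t 29.4 F [-0.4  0.  -0.8]
turn -0.000 shift [-0.0021  0.0031  0.0866] n30=2.9
[(np.float32(579.8), np.float32(-375.2), np.float32(24.65))]
[[321.55473407 264.06178345]]
[(np.float32(481.5), np.float32(-388.83334), np.float32(25.766668))]
```

Wrist Hough agrees, so I'll grasp tin B.

Emit:
{"op": "arm_command", "data": {"series": [{"linear": [-0.001,0.0035,0],"turn": 0},{"linear": [0,0,0.025],"turn": 0},{"linear": [0,0,0.025],"turn": 0},{"linear": [0,0,0.025],"turn": 0},{"linear": [0,0,0.012],"turn": 0},{"linear": [0,0,0],"turn": 0}]}}

```text
t: 30.1
ee_pos: [482.7, -389.9, 36.8]
orientation: [-2.02, -2.404, -0.0]
ft_force: [0.0, -0.2, 0.5]
width: 70.3
grasp_force: 0.0
```

Emit:
{"op": "arm_command", "data": {"series": [{"linear": [0,0,0],"turn": 0},{"linear": [0,0,0],"turn": 0},{"linear": [0,0,0],"turn": 0},{"linear": [0,0,0],"turn": 0},{"linear": [0,0,0],"turn": 0},{"linear": [0,0,0],"turn": 0},{"linear": [0,0,0],"turn": 0}], "jaw": -1}}

```text
t: 30.8
ee_pos: [483.4, -391.0, 39.0]
orientation: [2.02, 2.404, -0.0]
ft_force: [-1.2, 0.4, 6.7]
width: 51.7
grasp_force: 30.0
```

```bash
python3 -c "
from h import *
o=ctrl.get_obs();x,y=o['ee_pos'][:2];print(o['grasp_force'])
p=frdr((0,0))
rel((x,y,165,9.9),(*p,165,9.9),(*p,105,9.9))
"
```

```text
30.001958906650543
at [ 483.4 -391.    39. ] yang 9.9 w 51.7 t 30.8 F [-1.2  0.4  6.7]
turn 0.000 shift [ 0.     0.    -0.126] n30=4.2
turn 0.000 shift [0.4003 0.1682 0.    ] n30=14.5
turn 0.000 shift [0.   0.   0.06] n30=2.0
```

Emit:
{"op": "arm_command", "data": {"series": [{"linear": [0,0,-0.025],"turn": 0},{"linear": [0,0,-0.035],"turn": 0},{"linear": [0,0,-0.035],"turn": 0},{"linear": [0,0,-0.035],"turn": 0},{"linear": [0.03,0.0127,0],"turn": 0},{"linear": [0.03,0.0127,0],"turn": 0},{"linear": [0.03,0.0127,0],"turn": 0},{"linear": [0.03,0.0127,0],"turn": 0},{"linear": [0.03,0.0127,0],"turn": 0},{"linear": [0.03,0.0127,0],"turn": 0}]}}

```text
t: 31.8
ee_pos: [527.2, -198.7, 168.0]
orientation: [2.021, 2.404, 0.0]
ft_force: [1.0, -0.1, -1.8]
width: 51.7
grasp_force: 30.0
```

Emit:
{"op": "arm_command", "data": {"series": [{"linear": [0.03,0.0127,0],"turn": 0},{"linear": [0.03,0.0127,0],"turn": 0},{"linear": [0.03,0.0127,0],"turn": 0},{"linear": [0.03,0.0127,0],"turn": 0},{"linear": [0.03,0.0127,0],"turn": 0},{"linear": [0.03,0.0127,0],"turn": 0},{"linear": [0.03,0.0127,0],"turn": 0},{"linear": [0.01,0.003,0],"turn": 0},{"linear": [0,0,0],"turn": 0}]}}

```text
t: 32.7
ee_pos: [579.7, 33.7, 167.8]
orientation: [2.018, 2.407, 0.0]
ft_force: [0.3, -0.1, -2.1]
width: 51.5
grasp_force: 30.0
```

```bash
python3 -c "
from h import *
p=frdr((0,0))
rel((*p,165,9.9),(*p,108,9.9))
"
```

```text
at [579.7  33.7 167.8] yang 10.0 w 51.5 t 32.7 F [ 0.3 -0.1 -2.1]
turn 0.003 shift [-0.0015  0.0004  0.0028] n30=0.1
turn 0.000 shift [0.    0.    0.057] n30=1.9
```

Emit:
{"op": "arm_command", "data": {"series": [{"linear": [-0.001,0,0.025],"turn": 0},{"linear": [0,0,0.02],"turn": 0},{"linear": [0,0,0.01],"turn": 0},{"linear": [0,0,0.003],"turn": 0},{"linear": [0,0,0.001],"turn": 0},{"linear": [0,0,0],"turn": 0},{"linear": [0,0,0],"turn": 0}]}}

```text
t: 33.4
ee_pos: [580.5, 31.3, 109.3]
orientation: [2.021, 2.404, 0.002]
ft_force: [-0.2, -0.4, -1.6]
width: 51.5
grasp_force: 30.0
```

Emit:
{"op": "arm_command", "data": {"series": [{"linear": [0,0,0.001],"turn": 0},{"linear": [0,0,0],"turn": 0},{"linear": [0,0,0],"turn": 0}]}}

```text
t: 33.7
ee_pos: [580.6, 31.4, 109.0]
orientation: [2.02, 2.404, 0.001]
ft_force: [-2.4, -1.9, 7.7]
width: 51.7
grasp_force: 30.0
```

Emit:
{"op": "arm_command", "data": {"series": [{"linear": [0,0,0],"turn": 0},{"linear": [0,0,0],"turn": 0},{"linear": [0,0,0],"turn": 0},{"linear": [0,0,0],"turn": 0},{"linear": [0,0,0],"turn": 0},{"linear": [0,0,-0.02],"turn": 0},{"linear": [0,0,-0.03],"turn": 0},{"linear": [0,0,-0.03],"turn": 0},{"linear": [0,0,0],"turn": 0}], "jaw": 0.6}}

```text
t: 34.6
ee_pos: [582.4, 31.7, 191.6]
orientation: [2.018, 2.401, 0.007]
ft_force: [-0.5, -0.3, -0.5]
width: 70.2
grasp_force: 0.0
```

```bash
python3 -c "
from h import *
d=shot('top');print(tins(d))
rel((579.5,-376.5,185,9.9),(579.5,-376.5,34,9.9))
"
```

```text
[(np.float32(579.2), np.float32(-375.8), np.float32(24.85))]
at [581.2  31.6 189.6] yang 9.9 w 70.7 t 34.6 F [ 0.9  0.7 -0.1]
turn 0.000 shift [-0.4017 -0.0719  0.0046] n30=13.6
turn 0.000 shift [0.    0.    0.151] n30=5.0
```

Emit:
{"op": "arm_command", "data": {"series": [{"linear": [-0.031,-0.0055,0],"turn": 0},{"linear": [-0.031,-0.0055,0],"turn": 0},{"linear": [-0.031,-0.0055,0],"turn": 0},{"linear": [-0.031,-0.0055,0],"turn": 0},{"linear": [-0.031,-0.0055,0],"turn": 0},{"linear": [-0.031,-0.0055,0],"turn": 0},{"linear": [-0.031,-0.0055,0],"turn": 0},{"linear": [-0.031,-0.0055,0],"turn": 0},{"linear": [-0.031,-0.0055,0],"turn": 0},{"linear": [-0.031,-0.0055,0],"turn": 0}]}}

```text
t: 35.65
ee_pos: [578.2, -284.2, 185.9]
orientation: [-2.02, -2.403, 0.001]
ft_force: [-0.1, 0.2, 0.3]
width: 70.2
grasp_force: 0.0
```

Emit:
{"op": "arm_command", "data": {"series": [{"linear": [-0.031,-0.0055,0],"turn": 0},{"linear": [-0.031,-0.0055,0],"turn": 0},{"linear": [-0.03,-0.0055,0],"turn": 0},{"linear": [0,0,0.02],"turn": 0},{"linear": [0,0,0.02],"turn": 0},{"linear": [0,0,0.02],"turn": 0},{"linear": [0,0,0],"turn": 0},{"linear": [0,0,0],"turn": 0}]}}

```text
t: 36.45
ee_pos: [578.1, -376.3, 126.5]
orientation: [-2.02, -2.403, 0.0]
ft_force: [0.2, 0.1, 0.3]
width: 70.2
grasp_force: 0.0
```

```bash
python3 -c "
from h import *
rel((579.5,-376.5,36,9.9))
d=shot('wrist','w5.png')
g=cv2.GaussianBlur(cv2.cvtColor(ortho(d,45,530,630,-425,-325,3),cv2.COLOR_BGR2GRAY),(5,5),0)
c=cv2.HoughCircles(g,cv2.HOUGH_GRADIENT,1,60,param1=80,param2=15,minRadius=72,maxRadius=86)
print(None if c is None else [(630-v/3,-325-u/3,r/3) for u,v,r in c[0]])
d=shot('top')
print(world(d,[(448,199)],40),world(d,[(400,170)],95))
"
```

```text
at [ 578.1 -376.3  126.5] yang 9.9 w 70.2 t 36.5 F [0.2 0.1 0.3]
turn 0.000 shift [-0.0004  0.0013  0.0905] n30=3.0
[(np.float32(580.8333), np.float32(-375.16666), np.float32(26.166666))]
[[ 666.18079751 -341.45651145   40.        ]] [[ 725.77741076 -216.73894162   95.        ]]
```

Emit:
{"op": "arm_command", "data": {"series": [{"linear": [0,0.002,0],"turn": 0},{"linear": [0,0,0.025],"turn": 0},{"linear": [0,0,0.025],"turn": 0},{"linear": [0,0,0.025],"turn": 0},{"linear": [0,0,0.015],"turn": 0},{"linear": [0,0,0],"turn": 0}]}}

```text
t: 37.15
ee_pos: [579.8, -375.7, 36.0]
orientation: [-2.019, -2.403, 0.001]
ft_force: [-0.4, 0.4, -1.5]
width: 70.7
grasp_force: 0.0
```

Emit:
{"op": "arm_command", "data": {"series": [{"linear": [0,0,0],"turn": 0},{"linear": [0,0,0],"turn": 0},{"linear": [0,0,0],"turn": 0},{"linear": [0,0,0],"turn": 0},{"linear": [0,0,0],"turn": 0},{"linear": [0,0,0],"turn": 0},{"linear": [0,0,0],"turn": 0}], "jaw": -1}}

```text
t: 37.85
ee_pos: [581.5, -377.0, 39.2]
orientation: [2.02, 2.403, 0.0]
ft_force: [-0.2, 0.3, 6.8]
width: 51.3
grasp_force: 30.0
```

```bash
python3 -c "
from h import *
o=ctrl.get_obs();x,y=o['ee_pos'][:2];print(o['grasp_force'])
p=frdr((0,-82))
rel((x,y,165,9.9),(*p,165,9.9),(*p,107,9.9))
"
```

```text
30.003116726875305
at [ 581.5 -377.    39.2] yang 9.9 w 51.3 t 37.9 F [-0.2  0.3  6.8]
turn 0.000 shift [ 0.      0.     -0.1258] n30=4.2
turn 0.000 shift [0.3214 0.0692 0.    ] n30=11.0
turn 0.000 shift [0.    0.    0.058] n30=1.9
```

Emit:
{"op": "arm_command", "data": {"series": [{"linear": [0,0,-0.025],"turn": 0},{"linear": [0,0,-0.035],"turn": 0},{"linear": [0,0,-0.035],"turn": 0},{"linear": [0,0,-0.035],"turn": 0},{"linear": [0.03,0.0065,0],"turn": 0},{"linear": [0.03,0.0065,0],"turn": 0},{"linear": [0.03,0.0065,0],"turn": 0},{"linear": [0.03,0.0065,0],"turn": 0},{"linear": [0.03,0.0065,0],"turn": 0},{"linear": [0.03,0.0065,0],"turn": 0}]}}

```text
t: 38.85
ee_pos: [587.9, -191.1, 167.9]
orientation: [2.021, 2.405, 0.0]
ft_force: [0.2, 0.2, -2.1]
width: 51.4
grasp_force: 30.0
```

Emit:
{"op": "arm_command", "data": {"series": [{"linear": [0.03,0.0065,0],"turn": 0},{"linear": [0.03,0.0065,0],"turn": 0},{"linear": [0.03,0.0065,0],"turn": 0},{"linear": [0.03,0.0065,0],"turn": 0},{"linear": [0.021,0.004,0],"turn": 0},{"linear": [0,0,0],"turn": 0},{"linear": [0,0,0],"turn": 0}]}}

```text
t: 39.55
ee_pos: [593.3, -48.2, 167.8]
orientation: [2.02, 2.406, -0.0]
ft_force: [0.3, 0.7, -1.1]
width: 51.4
grasp_force: 30.0
```

```bash
python3 -c "
from h import *
p=frdr((0,-82))
rel((*p,165,9.9),(*p,107,9.9))
"
```

```text
at [593.3 -48.2 167.8] yang 10.0 w 51.4 t 39.5 F [ 0.3  0.7 -1.1]
turn 0.001 shift [-0.0005  0.001   0.0028] n30=0.1
turn 0.000 shift [0.    0.    0.058] n30=1.9
```

Emit:
{"op": "arm_command", "data": {"series": [{"linear": [0,0.001,0.025],"turn": 0},{"linear": [0,0,0.02],"turn": 0},{"linear": [0,0,0.01],"turn": 0},{"linear": [0,0,0.003],"turn": 0},{"linear": [0,0,0.001],"turn": 0},{"linear": [0,0,0],"turn": 0},{"linear": [0,0,0],"turn": 0}]}}

```text
t: 40.25
ee_pos: [594.9, -48.7, 109.3]
orientation: [2.021, 2.403, 0.001]
ft_force: [0.9, -0.2, -0.5]
width: 51.2
grasp_force: 30.0
```

Emit:
{"op": "arm_command", "data": {"series": [{"linear": [0,0,0.001],"turn": 0},{"linear": [0,0,0],"turn": 0},{"linear": [0,0,0],"turn": 0}]}}

```text
t: 40.55
ee_pos: [595.0, -48.6, 109.2]
orientation: [2.021, 2.404, 0.001]
ft_force: [-2.8, -1.7, 9.6]
width: 51.6
grasp_force: 30.0
```

Emit:
{"op": "arm_command", "data": {"series": [{"linear": [0,0,0],"turn": 0},{"linear": [0,0,0],"turn": 0},{"linear": [0,0,0],"turn": 0},{"linear": [0,0,0],"turn": 0},{"linear": [0,0,0],"turn": 0},{"linear": [0,0,-0.02],"turn": 0},{"linear": [0,0,-0.03],"turn": 0},{"linear": [0,0,-0.03],"turn": 0},{"linear": [-0.02,-0.01,0],"turn": 0},{"linear": [-0.03,-0.02,0],"turn": 0}], "jaw": 0.6}}

```text
t: 41.55
ee_pos: [574.8, -102.1, 189.0]
orientation: [2.016, 2.406, 0.003]
ft_force: [-0.3, 0.5, 0.2]
width: 70.4
grasp_force: 0.0
```

Emit:
{"op": "arm_command", "data": {"series": [{"linear": [-0.03,-0.02,0],"turn": 0},{"linear": [-0.03,-0.02,0],"turn": 0},{"linear": [-0.03,-0.02,0],"turn": 0},{"linear": [-0.03,-0.02,0],"turn": 0},{"linear": [-0.03,-0.01,0],"turn": 0},{"linear": [-0.03,0,0],"turn": 0},{"linear": [0,0,0],"turn": 0}]}}

```text
t: 42.25
ee_pos: [516.1, -298.7, 187.9]
orientation: [2.023, 2.4, -0.0]
ft_force: [-0.9, 0.7, 0.6]
width: 69.8
grasp_force: 0.0
```

```bash
python3 -c "
from h import *
d=shot('top','t6.png')
a=d['frame'][170:340,90:490]; cv2.imwrite('pics/t6c.png',cv2.resize(a,(800,340),interpolation=cv2.INTER_CUBIC))
o=ortho(d,115,440,720,-110,190,2)
g=cv2.GaussianBlur(cv2.cvtColor(o,cv2.COLOR_BGR2GRAY),(5,5),0)
c=cv2.HoughCircles(g,cv2.HOUGH_GRADIENT,1,80,param1=60,param2=15,minRadius=48,maxRadius=56)
for u,v,r in c[0]: print(todr((720-v/2,190-u/2)).round(1),r/2)
o=ortho(d,63,390,490,-90,10,4);cv2.imwrite('pics/dial.png',o)
hsv=cv2.cvtColor(o,cv2.COLOR_BGR2HSV)
m=cv2.inRange(hsv,(5,120,90),(22,255,255));k=cv2.moments(m,True);print('mark',490-k['m01']/k['m00']/4,10-k['m10']/k['m00']/4)
rel()
hsv=cv2.cvtColor(d['frame'],cv2.COLOR_BGR2HSV)
print('scr',rect(cv2.inRange(hsv,(20,120,60),(35,255,255))*(np.arange(640)<250)[None],d,24))
"
```

```text
[-1.2 -0.9] 24.95
[ -0.8 -82.6] 25.5
[-1.9 85.5] 27.7
mark 473.39169520547944 -47.16909246575342
at [ 515.7 -296.8  187.6] yang 9.8 w 70.2 t 42.3 F [0.2 1.3 0.4]
scr ((530.2393798828125, 381.40289306640625), (45.49836349487305, 109.33515167236328), 87.99396514892578)
```

View pics/t6c.png

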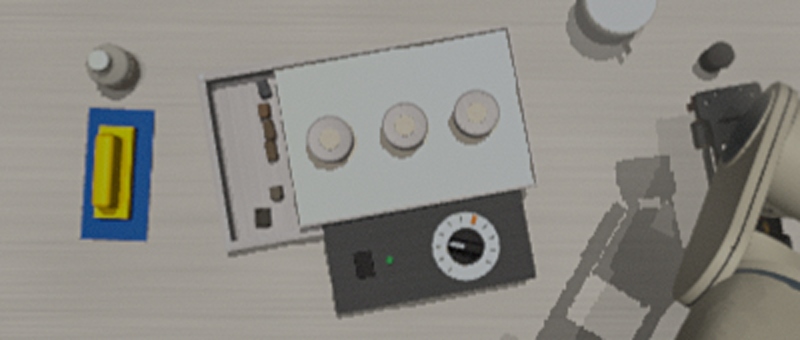

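View pics/dial.png

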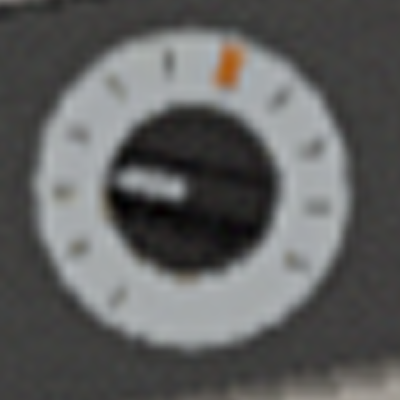

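The view shows three tins standing in a row on the plate, six chips in the tray, and the scraper on its mat. The dial centre is at (193,188), the pointer angle is about 82° in the world frame, and the mark is at about -16°. Now the dial.

```bash
cat >> h.py <<'E'
def dial(d=None):
    d=d or shot('top');o=ortho(d,97,400,485,-80,5,8);g=cv2.cvtColor(o,cv2.COLOR_BGR2GRAY).astype(float)
    v,u=np.mgrid[:o.shape[0],:o.shape[1]];X=485-v/8-443;Y=5-u/8+38.25
    m=(np.hypot(X,Y)<18.5)&(g>105);n,l,s,c=cv2.connectedComponentsWithStats(m.astype(np.uint8));m=l==1+np.argmax(s[1:,4])
    x,y=X[m],Y[m];e=np.linalg.eigh(np.cov(x,y))[1][:,1];e*=np.sign(e@[x.mean(),y.mean()])
    return m.sum(),'centroid ang',np.degrees(np.arctan2(y.mean(),x.mean())),'axis ang',np.degrees(np.arctan2(e[1],e[0])),(x.mean(),y.mean())
E
python3 -c "
from h import *
print(dial())
rel((443,-38.3,187,-8),(443,-38.3,92,-8))"
```

```text
(np.int64(4404), 'centroid ang', np.float64(80.31467496868258), 'axis ang', np.float64(77.63975404744261), (np.float64(1.8755676657584015), np.float64(10.989469800181652)))
at [ 515.4 -295.6  187.4] yang 9.8 w 70.2 t 42.4 F [-0.2  0.3  0.4]
turn 0.311 shift [ 0.2447 -0.1075  0.0004] n30=8.9
turn 0.000 shift [0.    0.    0.095] n30=3.2
```

Emit:
{"op": "arm_command", "data": {"series": [{"linear": [0,0,0],"turn": 0.112},{"linear": [0,0,0],"turn": 0.112},{"linear": [0,0,0],"turn": 0.112},{"linear": [0.035,-0.015,0],"turn": 0},{"linear": [0.035,-0.015,0],"turn": 0},{"linear": [0.035,-0.015,0],"turn": 0},{"linear": [0.035,-0.015,0],"turn": 0},{"linear": [0.035,-0.015,0],"turn": 0},{"linear": [0.035,-0.015,0],"turn": 0},{"linear": [0.035,-0.015,0],"turn": 0}]}}

```text
t: 43.35
ee_pos: [450.6, -34.1, 187.7]
orientation: [-2.393, -2.034, 0.0]
ft_force: [0.7, -0.5, 0.5]
width: 70.0
grasp_force: 0.0
```

Emit:
{"op": "arm_command", "data": {"series": [{"linear": [0,0,0.02],"turn": 0},{"linear": [0,0,0.02],"turn": 0},{"linear": [0,0,0],"turn": 0},{"linear": [0,0,0],"turn": 0}]}}

```text
t: 43.75
ee_pos: [451.4, -35.9, 147.8]
orientation: [-2.393, -2.034, 0.001]
ft_force: [-0.6, -0.3, -0.2]
width: 70.2
grasp_force: 0.0
```

```bash
python3 -c "
from h import *
rel((443,-38.3,93,-9.5));print(ctrl.get_obs()['qpos'].round(2))"
```

```text
at [451.4 -35.9 147.8] yang -9.3 w 70.2 t 43.8 F [-0.6 -0.3 -0.2]
turn 0.004 shift [-0.0037 -0.0079  0.0548] n30=1.8
[-0.11  0.32  2.07  0.    0.75  0.06]
```

Emit:
{"op": "arm_command", "data": {"series": [{"linear": [-0.003,-0.008,0],"turn": 0},{"linear": [0,0,0.02],"turn": 0},{"linear": [0,0,0.02],"turn": 0},{"linear": [0,0,0.014],"turn": 0},{"linear": [0,0,0],"turn": 0},{"linear": [0,0,0],"turn": 0}]}}

```text
t: 44.35
ee_pos: [443.5, -38.5, 94.3]
orientation: [2.395, 2.033, 0.0]
ft_force: [0.3, -0.7, 0.1]
width: 70.3
grasp_force: 0.0
```

Emit:
{"op": "arm_command", "data": {"series": [{"linear": [0,0,0],"turn": 0},{"linear": [0,0,0],"turn": 0},{"linear": [0,0,0],"turn": 0},{"linear": [0,0,0],"turn": 0},{"linear": [0,0,0],"turn": 0},{"linear": [0,0,0],"turn": 0},{"linear": [0,0,0],"turn": 0},{"linear": [0,0,0],"turn": 0},{"linear": [0,0,0],"turn": 0},{"linear": [0,0,0],"turn": 0}], "jaw": -1}}

```text
t: 45.35
ee_pos: [443.3, -38.2, 93.7]
orientation: [-2.395, -2.033, 0.0]
ft_force: [-0.7, 2.1, 0.7]
width: 12.4
grasp_force: 29.9
```

Emit:
{"op": "arm_command", "data": {"series": [{"linear": [0,0,0],"turn": 0.141},{"linear": [0,0,0],"turn": 0.141},{"linear": [0,0,0],"turn": 0.141},{"linear": [0,0,0],"turn": 0.141},{"linear": [0,0,0],"turn": 0.141},{"linear": [0,0,0],"turn": 0.141},{"linear": [0,0,0],"turn": 0.141},{"linear": [0,0,0],"turn": 0.141},{"linear": [0,0,0],"turn": 0.141},{"linear": [0,0,0],"turn": 0.141}]}}

```text
t: 46.35
ee_pos: [442.9, -37.7, 93.7]
orientation: [-3.141, 0.013, 0.002]
ft_force: [-1.8, 5.3, 2.7]
width: 12.9
grasp_force: 29.9
```

Emit:
{"op": "arm_command", "data": {"series": [{"linear": [0,0,0],"turn": 0.141},{"linear": [0,0,0],"turn": 0.141},{"linear": [0,0,0],"turn": 0},{"linear": [0,0,0],"turn": 0},{"linear": [0,0,0],"turn": 0}]}}

```text
t: 46.85
ee_pos: [442.9, -37.6, 93.6]
orientation: [-3.109, 0.446, 0.002]
ft_force: [-1.5, 6.5, 2.2]
width: 13.2
grasp_force: 29.9
```

```bash
python3 -c "
from h import *
rel((443,-38.3,93,-106.3));print(ctrl.get_obs()['qpos'].round(2),ctrl.get_obs()['moment'])"
```

```text
at [442.9 -37.6  93.6] yang -106.3 w 13.2 t 46.9 F [-1.5  6.5  2.2]
turn -0.000 shift [0.0003 0.0007 0.0006] n30=0.0
[-0.11  0.42  2.11  0.    0.61  1.74] [ 1.02302169  0.41595657 -0.07724274]
```

Emit:
{"op": "arm_command", "data": {"series": [{"linear": [0,0,0],"turn": 0},{"linear": [0,0,0],"turn": 0},{"linear": [0,0,0],"turn": 0},{"linear": [0,0,0],"turn": 0},{"linear": [0,0,0],"turn": 0},{"linear": [0,0,0],"turn": 0},{"linear": [0,0,-0.02],"turn": 0},{"linear": [0,0,-0.03],"turn": 0},{"linear": [0,0,-0.03],"turn": 0},{"linear": [0,0,-0.02],"turn": 0}], "jaw": 0.4}}

```text
t: 47.85
ee_pos: [444.0, -38.3, 195.5]
orientation: [-3.11, 0.445, -0.003]
ft_force: [-0.4, 0.0, -0.6]
width: 61.2
grasp_force: 0.0
```

Emit:
{"op": "arm_command", "data": {"series": [{"linear": [0,0.03,0],"turn": 0},{"linear": [0,0.03,0],"turn": 0},{"linear": [0,0.03,0],"turn": 0},{"linear": [0,0.03,0],"turn": 0},{"linear": [0,0.03,0],"turn": 0},{"linear": [0,0.03,0],"turn": 0},{"linear": [0,0.03,0],"turn": 0},{"linear": [0,0.03,0],"turn": 0},{"linear": [0,0,0],"turn": 0},{"linear": [0,0,0],"turn": 0}]}}

```text
t: 48.85
ee_pos: [375.9, -268.7, 193.5]
orientation: [-3.109, 0.448, 0.001]
ft_force: [0.3, 1.0, -0.3]
width: 61.3
grasp_force: 0.0
```

```bash
python3 -c "
from h import *
d=shot('top');print(dial(d));rel()
A=ortho(d,97,403,483,-78,2,7);B=ortho(d,63,403,483,-78,2,7)
C=cv2.resize(d['frame'][190:300,100:380],(560,220),interpolation=cv2.INTER_CUBIC)
p=np.zeros((600,800,3),np.uint8);p[:352,:352]=cv2.resize(A,(352,352));p[:352,400:752]=cv2.resize(B,(352,352));p[370:590,:560]=C;cv2.imwrite('pics/d7.png',p)
o=ortho(d,115,440,720,-110,190,2)
g=cv2.GaussianBlur(cv2.cvtColor(o,cv2.COLOR_BGR2GRAY),(5,5),0)
c=cv2.HoughCircles(g,cv2.HOUGH_GRADIENT,1,80,param1=60,param2=15,minRadius=48,maxRadius=56)
for u,v,r in c[0]: print(todr((720-v/2,190-u/2)).round(1),r/2)
hsv=cv2.cvtColor(d['frame'],cv2.COLOR_BGR2HSV)
print('scr',rect(cv2.inRange(hsv,(20,120,60),(35,255,255))*(np.arange(640)<250)[None],d,24))
"
```

```text
(np.int64(3730), 'centroid ang', np.float64(-15.690500572164003), 'axis ang', np.float64(-16.577940515413065), (np.float64(10.320308310991956), np.float64(-2.8990616621983913)))
at [ 376.  -268.1  193.5] yang -106.3 w 61.3 t 48.9 F [ 0.   0.5 -1.1]
[0.  0.5] 26.05
[ -2.2 -81.9] 27.7
[-1.8 86. ] 24.25
scr ((530.2161254882812, 381.4610595703125), (45.44348907470703, 109.38982391357422), 87.89818572998047)
```

View pics/d7.png

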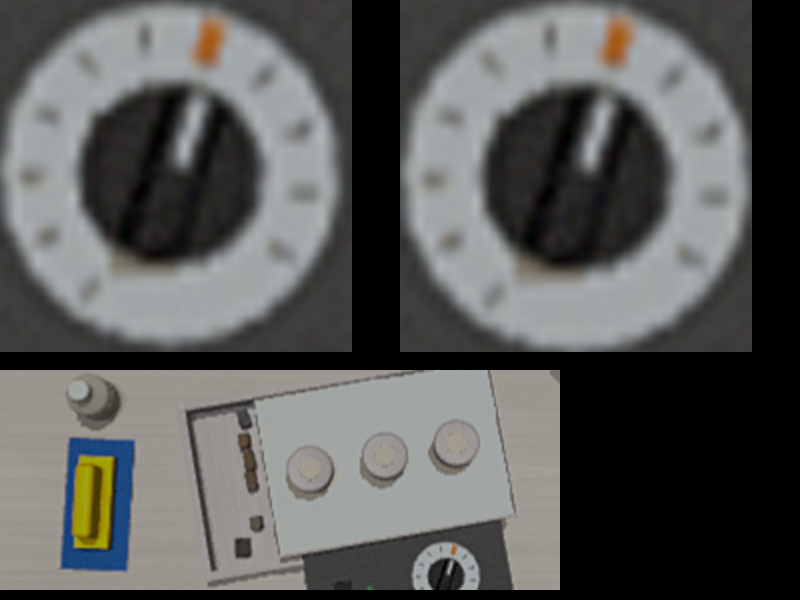

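The pointer is on the orange mark (-16.1° against -16.3°). The tins are standing on the plate, six chips are in the tray and the scraper is lengthwise on the mat. I'll hand the job in.

```bash
python3 -c "
from workcell import ctrl
print(ctrl.close_job())"
```

```text
the job is handed in; nothing more can be done
None
```

The job is handed in: all six chips are in the tray, three tins are standing on the plate, the dial pointer is on the orange mark, and the scraper is back lengthwise on its mat.

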